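Load the drilling jig and shut its draw latch

TASK

Load the drilling jig: stand every brass pin from the rack in a nest of the jig, leaving the black pins in the rack, and lay the loose steel block in its pocket at the end of the row. Then slide the blue clamp bar home against its stop, hook the latch's wire loop under the lip of the hook on the bar, and only then throw the red-balled lever over past its dead point until the latch is shut and pulling. Do not disturb the spanner and the blue screwdriver lying near.

Things in the scene. Friction and masses are not known exactly. Their poses are not given: they have to be found in the camera images.
- brass_pin1: a loose turned brass pin, gold-coloured all over, to be clamped; may be absent; all pins are alike in shape: 14 mm diameter, 75 mm tall, standing upright; origin at the centre of its foot, z up; the foot is tapered (8 mm wide at the bottom, 5 mm taper); about 60 g.
- brass_pin2: a loose turned brass pin, gold-coloured all over, to be clamped; may be absent; all pins are alike in shape: 14 mm diameter, 75 mm tall, standing upright; origin at the centre of its foot, z up; the foot is tapered (8 mm wide at the bottom, 5 mm taper); about 60 g.
- brass_pin3: a loose turned brass pin, gold-coloured all over, to be clamped; may be absent; all pins are alike in shape: 14 mm diameter, 75 mm tall, standing upright; origin at the centre of its foot, z up; the foot is tapered (8 mm wide at the bottom, 5 mm taper); about 60 g.
- brass_pin4: a loose turned brass pin, gold-coloured all over, to be clamped; may be absent; all pins are alike in shape: 14 mm diameter, 75 mm tall, standing upright; origin at the centre of its foot, z up; the foot is tapered (8 mm wide at the bottom, 5 mm taper); about 60 g.
- black_pin1: a loose black pin with a dark steel head, must stay in the rack; all pins are alike in shape: 14 mm diameter, 75 mm tall, standing upright; origin at the centre of its foot, z up; the foot is tapered (8 mm wide at the bottom, 5 mm taper); about 60 g.
- black_pin2: a loose black pin with a dark steel head, must stay in the rack; all pins are alike in shape: 14 mm diameter, 75 mm tall, standing upright; origin at the centre of its foot, z up; the foot is tapered (8 mm wide at the bottom, 5 mm taper); about 60 g.
- black_pin3: a loose black pin with a dark steel head, must stay in the rack; all pins are alike in shape: 14 mm diameter, 75 mm tall, standing upright; origin at the centre of its foot, z up; the foot is tapered (8 mm wide at the bottom, 5 mm taper); about 60 g.
- black_pin4: a loose black pin with a dark steel head, must stay in the rack; all pins are alike in shape: 14 mm diameter, 75 mm tall, standing upright; origin at the centre of its foot, z up; the foot is tapered (8 mm wide at the bottom, 5 mm taper); about 60 g.
- rack: fixed wooden pin rack, 128 x 96 x 35 mm, origin at the centre of its underside, z up. Square holes 17 mm wide, floor 5 mm above the worktop (pins stand out 45 mm above the rack), at x = -42, -14, 14, 42 mm in two rows y = -30 and +30 mm. Within a row only 14 mm is free between pins; fingers fit only across the rows, along the rack's y (46 mm between the rows).
- balance_block: loose ground steel block 22 (its x) x 36 (its y) x 18 mm tall, about 0.11 kg, lying on the worktop; origin at the centre of its underside, z up.
- jig: fixed clamping jig on a steel plate 165 x 232 x 4 mm; origin at the centre of its underside on the worktop, x from the latch's pivot towards the hook (away from the robot), y left, z up. An aluminium block (top 25 mm above the worktop) holds four nests in a row along y; the blue clamp bar slides above it along x; the draw latch stands at the left end (y = +85 mm).
- nest1 (a point): centre of the floor of the first nest, next to the latch, 4 mm above the worktop, axes as the jig's: a square hole 17 mm wide and 21 mm deep with a small chamfer. Three more like it follow in a row at 28, 56 and 84 mm to the right (-y of the jig). The drawn-back bar leaves over 35 mm free on the +x side of a standing pin.
- pocket (a point): centre of the floor of the block's pocket, 17 mm above the worktop, axes as the jig's: a rectangular pocket 27 mm (x) by 39 mm (y), 8 mm deep, right of the nests. The block fits with its 36 mm length along the jig's y; seated, it stands out 10 mm.
- clamp_bar (a joint): travel of the blue clamp bar (m): 0 = home against its stop, up to 0.045 = fully drawn back (+x of the jig), where it starts. It stays where it is left; sliding it takes about 3 N. The bar is 33 x 208 x 19 mm, its top 46 mm above the worktop; home, its face stands 1.5 mm from the pins and the block.
- bar_knob (a point): centre of the black round knob on top of the clamp bar, 22 mm diameter, 22 mm tall, 75 mm above the worktop, upright axis.
- hook (a joint): spring deflection of the steel hook on the bar (m): 0 = no pull, about 0.004 when the latch is shut over it; spring 5000 N/m, it yields towards the latch (-x of the jig).
- hook_seat (a point): point in the hook's mouth where the centre of the loop's cross bar sits under pull, 55 mm up; moves with the bar; jig's axes. Hook 16 mm wide (y); its upright face is 3 mm to -x; its lip above (5 to 10 mm above the point) reaches 3 mm to +x; bar top 9 mm below. The cross bar must come down beyond the lip (centre 6 mm or more to +x), then be drawn back to -x under the lip.
- lever (a joint): angle of the red-balled lever (rad): 0 = open stop, standing up, leaning 15 degrees to the hook; grows as it swings over the top to -x; 1.83 dead point, 2.04 shut stop, a little below level on the -x side. Stays where it is left unless the loop pulls. With the loop hooked the pull starts at about 0.9, takes a few N at the ball, and past the dead point it snaps shut by itself.
- latch_pivot (a point): the fixed pivot of the lever, 55 mm above the worktop, axes as the jig's; both lever and loop move in the vertical x-z plane of the jig through it. When the bar is home, hook_seat lies 50 mm to +x of it at the same height.
- lever_ball (a point): centre of the red ball on the lever's end, 20 mm diameter, 65 mm from the pivot. The loop's own hinge sits on the lever, 15 mm from the pivot on the line to this ball.
- loop_bar (a point): centre of the loop's cross bar (6 mm thick round, 36 mm wide along y), 60 mm from the loop's hinge. The two side wires run 18 mm either side of the middle.
- loop_ball (a point): centre of the yellow ball for handling the loop, 14 mm diameter, on a stem 16 mm beyond the cross bar, 76 mm from the loop's hinge on the same line; at the start the loop slopes up at 20 to 50 degrees. The loop's hinge has light friction: the loop stays where it is left, and turns along with the lever unless it is held or hooked. Pinched on its two y sides, it can turn between the fingers.
- spanner: bystander: steel spanner lying flat, 30 x 148 x 6 mm
- screwdriver: bystander: blue-handled screwdriver lying, 27 x 179 x 29 mm

How it is judged (in metres and radians):
On the way, in this order (a step that is already met when the one before it is completed fails the run):
1. with the bar still drawn back, all brass pins stand in nests and the block lies in its pocket (z of brass_pin1 in the frame of nest1 between -0.004 and 0.005 m and x of brass_pin1 in the frame of nest1 between -0.006 and 0.006 m and y of brass_pin1 in the frame of nest1 between -0.091 and 0.007 m and angle between each of brass_pin1, brass_pin2, brass_pin3, brass_pin4's own z axis and vertical below 0.15 rad and z of brass_pin2 in the frame of nest1 between -0.004 and 0.005 m and x of brass_pin2 in the frame of nest1 between -0.006 and 0.006 m and y of brass_pin2 in the frame of nest1 between -0.091 and 0.007 m and z of brass_pin3 in the frame of nest1 between -0.004 and 0.005 m and x of brass_pin3 in the frame of nest1 between -0.006 and 0.006 m and y of brass_pin3 in the frame of nest1 between -0.091 and 0.007 m and z of brass_pin4 in the frame of nest1 between -0.004 and 0.005 m and x of brass_pin4 in the frame of nest1 between -0.006 and 0.006 m and y of brass_pin4 in the frame of nest1 between -0.091 and 0.007 m and x of balance_block in the frame of pocket between -0.005 and 0.005 m and y of balance_block in the frame of pocket between -0.005 and 0.005 m and z of balance_block in the frame of pocket between -0.004 and 0.004 m and angle between balance_block's own z axis and vertical below 0.12 rad and value of joint clamp_bar above 0.015 m), for 0.2 s.
2. the clamp bar is home (value of joint clamp_bar below 0.003 m), for 0.2 s.
3. with the lever still up, the loop's cross bar is in the hook, under its lip (value of joint clamp_bar below 0.003 m and x of loop_bar in the frame of hook_seat between -0.003 and 0.0065 m and z of loop_bar in the frame of hook_seat between -0.008 and 0.0045 m and value of joint lever below 1.2 rad), for 0.2 s.
4. the lever is past its dead point with the loop pulling on the hook (value of joint lever above 1.93 rad and value of joint hook above 0.0025 m), for 0.2 s.
At the end, for the whole second after the job is handed in: brass pins in nests (foot within 5 mm of the floor, upright to 0.15 rad), block flat in its pocket (5 mm), bar within 3 mm of home, loop under the hook's lip, lever over 1.93 rad with the hook drawn over 2.5 mm; all at rest (all of step 4 and z of brass_pin1 in the frame of nest1 between -0.004 and 0.005 m and x of brass_pin1 in the frame of nest1 between -0.006 and 0.006 m and y of brass_pin1 in the frame of nest1 between -0.091 and 0.007 m and angle between each of brass_pin1, brass_pin2, brass_pin3, brass_pin4's own z axis and vertical below 0.15 rad and z of brass_pin2 in the frame of nest1 between -0.004 and 0.005 m and x of brass_pin2 in the frame of nest1 between -0.006 and 0.006 m and y of brass_pin2 in the frame of nest1 between -0.091 and 0.007 m and z of brass_pin3 in the frame of nest1 between -0.004 and 0.005 m and x of brass_pin3 in the frame of nest1 between -0.006 and 0.006 m and y of brass_pin3 in the frame of nest1 between -0.091 and 0.007 m and z of brass_pin4 in the frame of nest1 between -0.004 and 0.005 m and x of brass_pin4 in the frame of nest1 between -0.006 and 0.006 m and y of brass_pin4 in the frame of nest1 between -0.091 and 0.007 m and x of balance_block in the frame of pocket between -0.005 and 0.005 m and y of balance_block in the frame of pocket between -0.005 and 0.005 m and z of balance_block in the frame of pocket between -0.004 and 0.004 m and angle between balance_block's own z axis and vertical below 0.12 rad and value of joint clamp_bar below 0.003 m and x of loop_bar in the frame of hook_seat between -0.003 and 0.0065 m and z of loop_bar in the frame of hook_seat between -0.008 and 0.0045 m and linear speed of each of brass_pin1, brass_pin2, brass_pin3, brass_pin4, balance_block below 0.02 m/s); the robot touches nothing.
It fails at once if a black pin is taken from or knocked out of its hole (distance of any of black_pin1, black_pin2, black_pin3, black_pin4 from where it was at the start of the episode above 0.02 m).
It fails at once if the spanner or screwdriver is moved more than 2 cm (distance of any of spanner, screwdriver from where it was at the start of the episode above 0.02 m).
Of brass_pin1, brass_pin2, brass_pin3, brass_pin4 only 2 to 4 are there at a start; the rules pass over those that are not, and their reading is None.
At some moment in a run one of balance_block may be knocked a few centimetres aside while the robot is not near it.
It also fails if it takes over 210 s, if anything falls off the work surface, if the arm or the gripper's body presses on something with over 40 N, if the wrist force passes 120 N, or if a joint passes its speed limit or range.

ROBOT

A 6-joint arm with a two-finger parallel gripper is mounted at the origin on a cart in front of the work surface, level with it; the furniture and walls round the work are solid. World frame = base frame: x ahead of the robot, y to its left, z up, the work surface at z = 0. Lengths are in m, angles in degrees, forces in N, time in s.
With the tool pointing down it reaches from about 0.375 to 0.75 m from the base axis. Payload 9 kg.
Tool frame: the origin (TCP) lies midway between the tips of the shut fingers; the grasp point (between the pads) lies 19 mm behind it (robot.hold_point_z is the distance from the TCP to the grasp point, in m); z points along the fingers, y is the line along which they close (so a half turn about z gives the same grasp; the last joint's range is limited). The gripper opens to 85 mm and grips with 20 to 120 N. Pads are 22 mm wide; open, the fingers measure 114 mm over their backs; the gripper's body (76 mm by 85 mm) begins 54 mm behind the grasp point. The pads swing forward as they close: fully open they stand 13 mm farther back than shut.
Start: joints at [-79.567, 5.964, 5.575, 89.605, 0, 77.527], TCP at [0.234, -0.553, 0.231] pointing down, gripper open.
Joint ranges: [-171.21, 171.21], [-48.23, 106.86], [-62.78, 66.21], [-105.2, 120.99], [-86.42, 89.51], [-180, 180]. Speed limits (degrees/s): [127.2, 127.2, 147.25, 180, 180, 180].

INTERFACE

Orientations are given as [roll, pitch, yaw] about the fixed x, y, z axes, in that order (R = Rz(yaw) Ry(pitch) Rx(roll)).
In Python, from plant import robot, fingers, grab_frame, get_calibration, cut_out, mark_of gives the robot as it stands. Calls block until the motion is done:
- robot.move_pose(position, orientation): joint-space move of the TCP to a pose.
- robot.line_to(position, vel=0.15, rotation=None, guard=None): straight line of the TCP; rotation=None keeps the orientation; vel is the mean speed in m/s. With guard (N) it stops when the force on the tool has changed by that much, and returns True; else False.
- robot.goto_joints(angles): joint-space move.
- fingers.set_gripper(opening): finger opening in m; the grip force is fixed at half the most; returns when the fingers have stopped.
- robot.pause(seconds).
- robot.ik(position, orientation): joint angles nearest the present ones, or None.
- grab_frame(name): name is "scene" or "top" or "wrist"; returns the picture (420x560x3 uint8, blue, green, red); there is no depth.
- get_calibration(name): a dict with "vertical_fov" (degrees; the focal length in pixels is half the picture's height over the tangent of half this angle, whatever the lens; pixels are square), "cx", "cy" (the principal point, pixels), "k1" (the pictures are not rectified: a ray, as slopes to the right and down, at radius r is drawn at 1 + k1 r^2 times it, then the intrinsics apply), "rvec" (rotation vector, rad) and "tvec" (3), from world to camera coordinates, as OpenCV has them. Camera axes: x right, y down, z forward; pixel columns grow to the right and rows downward; lengths in m; the calibration is good to about 2 mm. A picture is of the moment at which its call begins: read the wrist's pose just before it. get_calibration takes no time and is no camera call; for the wrist camera it gives the pose at the moment of the call.
A pose or a line that the arm cannot do raises robot.IKError and nothing moves.
- robot.job_done(): hands the job in; it is judged then, once.
Trained networks look in the newest picture that a camera, given by its name, has taken for a name from the list of things; names that differ only in an ending like _2 or _b are one class to them, and where a whole thing is asked for, a point or a joint stands for the part that bears it (a point fixed in the world has none). Each returns a list of dicts, best first, with "confidence" (0 to 1); they miss things now and then, are a little off and sometimes report something else, mostly with a low value. They report only what shows in the picture. A call takes as long as a camera call.
- cut_out(camera, target): "pixels" (420x560 bool, what is visible of it) and "uv" ([column, row] in pixels, amid what is visible of it).
- mark_of(camera, target): "uv" ([column, row] in pixels: a listed point, or the origin of a listed thing).
Readings, each from a call of its own:
- robot.get_time(): time.
- robot.get_q(): joint angles.
- robot.get_qvel(): joint speeds.
- robot.get_joint_torque(): joint torques, N m.
- robot.get_tool_pos(): TCP position.
- robot.get_tcp_rot(): TCP orientation.
- robot.get_ft_force(): force on the tool from outside, world axes, zero at the start.
- robot.get_torque(): the same for the moment, N m.
- robot.get_gripper_width(): finger opening in m.
- robot.get_gripper_force(): force on a finger pad.
Only numpy, scipy, OpenCV 4.12 (cv2) and the standard library are available. Lean on these libraries where they do the work, as an engineer would, in place of code of your own. Each camera call takes 0.05 s, during which the arm holds its last target. There are 200 camera calls.

## Working session

There is one attempt and no reset: what is moved stays moved. The work goes in short steps, each a Python script; the robot and the scene stay as the last script left them, time stands still between calls to the robot, and variables do not carry over. Pictures are saved under pics/ and viewed, at most 21 in all, crops included, and the job is handed in when it is done.

```bash
ls; mkdir -p pics
python3 - <<'E'
from plant import *
import cv2,numpy as np
for c in("scene","top"):
    im=grab_frame(c); cv2.imwrite(f"pics/{c}0.png",im)
    k=get_calibration(c); print(c,k)
    R=cv2.Rodrigues(np.array(k["rvec"]))[0]; print("cam pos",-R.T@np.array(k["tvec"]))
    for t in["brass_pin1","black_pin1","rack","balance_block","jig","nest1","pocket","bar_knob","hook_seat","latch_pivot","lever_ball","loop_bar","loop_ball","spanner","screwdriver"]:
        try: print(t,[(np.round(d["uv"],1).tolist(),round(d["confidence"],2)) for d in mark_of(c,t)])
        except Exception as e: print(t,e)
E
```

```text
pics
plant.py
scene {'vertical_fov': 56.646677340613415, 'cx': 274.70437195489484, 'cy': 199.76741445764867, 'k1': 0.029370471467043944, 'rvec': array([ 1.84247951, -0.96988955,  0.58272032]), 'tvec': array([-0.51474697,  0.21931069,  0.7320552 ])}
cam pos [-0.15777057 -0.74812621  0.51418096]
brass_pin1 [([319.6, 261.5], 0.55), ([286.6, 261.0], 0.52), ([165.7, 191.9], 0.3)]
black_pin1 [([312.5, 268.3], 0.68), ([300.2, 242.6], 0.67), ([297.3, 254.0], 0.63), ([324.4, 256.9], 0.39)]
rack [([308.5, 255.5], 0.92), ([196.8, 215.7], 0.75), ([287.4, 210.9], 0.63)]
balance_block [([265.0, 233.9], 0.53), ([300.9, 247.5], 0.45), ([182.4, 210.7], 0.37)]
jig [([196.8, 216.2], 0.79)]
nest1 [([187.5, 209.5], 0.58)]
pocket [([194.1, 216.3], 0.62)]
bar_knob [([220.6, 187.7], 0.6), ([296.2, 253.5], 0.39)]
hook_seat [([219.0, 220.0], 0.66), ([193.9, 179.0], 0.59), ([305.1, 257.0], 0.27)]
latch_pivot [([164.5, 192.9], 0.93)]
lever_ball [([168.7, 170.2], 0.58), ([224.7, 187.8], 0.58)]
loop_bar [([178.3, 171.1], 0.47), ([305.1, 257.0], 0.15)]
loop_ball [([287.8, 209.4], 0.47), ([181.7, 163.7], 0.45)]
spa
[... 513 characters left out ...]
, 0.27)]
black_pin1 [([308.1, 238.3], 0.56), ([304.9, 222.9], 0.49), ([334.1, 244.8], 0.47), ([327.3, 230.2], 0.42)]
rack [([318.3, 235.5], 0.67), ([331.5, 247.9], 0.15)]
balance_block [([270.0, 226.2], 0.58), ([306.9, 222.5], 0.25)]
jig [([164.5, 217.8], 0.72), ([204.1, 235.5], 0.7)]
nest1 [([191.0, 237.0], 0.75)]
pocket [([229.0, 235.5], 0.57)]
bar_knob [([264.6, 177.3], 0.66), ([212.4, 207.4], 0.62)]
hook_seat [([171.2, 210.0], 0.46)]
latch_pivot [([168.0, 236.9], 0.8)]
lever_ball [([163.2, 230.4], 0.68)]
loop_bar [([166.8, 219.1], 0.48)]
loop_ball [([167.4, 210.5], 0.45)]
spanner [([164.7, 217.8], 0.72), ([266.7, 176.1], 0.68)]
screwdriver [([377.5, 265.8], 0.69), ([305.7, 220.8], 0.57)]
```

```bash
python3 -c "
import cv2
a=cv2.imread('pics/top0.png')[130:310,130:400]; cv2.imwrite('pics/top0c.png',cv2.resize(a,None,fx=2.9,fy=2.9,interpolation=2))
a=cv2.imread('pics/scene0.png')[140:340,140:400]; cv2.imwrite('pics/scene0c.png',cv2.resize(a,None,fx=3,fy=3,interpolation=2))"
```

```text
(no output)
```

View pics/top0c.png

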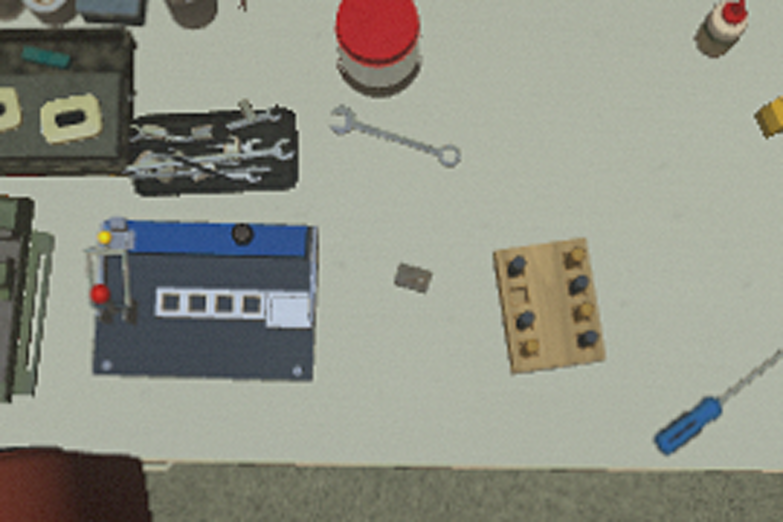

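View pics/scene0c.png

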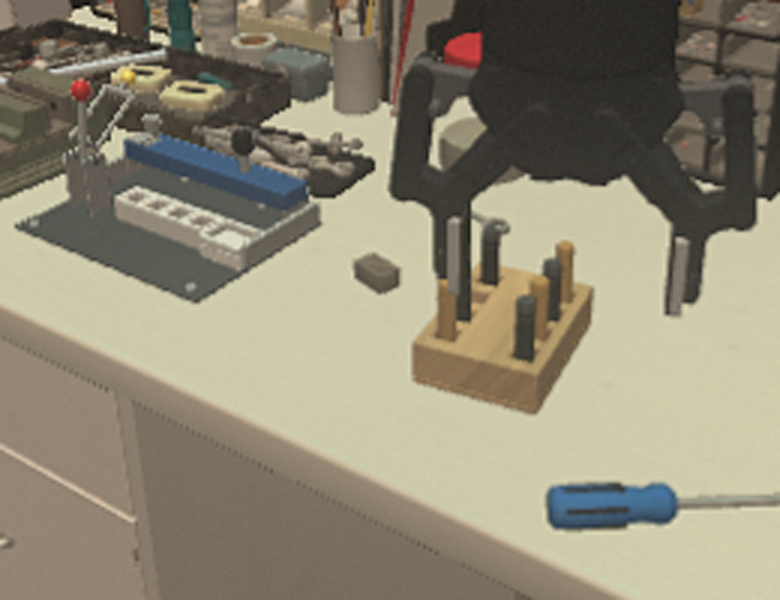

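Three brass pins (crop 577,258; 585,312; 529,348), four black, one empty hole; the block is between the rack and jig, and the bar is drawn back. Next I'll get coarse positions and then wrist views.

```bash
cat > h.py <<'E'
from plant import *
import cv2,numpy as np
from scipy.optimize import least_squares
def cal(c):
    k=get_calibration(c); f=210/np.tan(np.radians(k["vertical_fov"]/2))
    return dict(K=np.array([[f,0,k["cx"]],[0,f,k["cy"]],[0,0,1]]),d=np.array([k["k1"],0,0,0,0.]),r=np.array(k["rvec"],float),t=np.array(k["tvec"],float))
def proj(P,k): return cv2.projectPoints(np.atleast_2d(P).astype(float),k["r"],k["t"],k["K"],k["d"])[0][:,0]
def ray(uv,k):
    n=cv2.undistortPoints(np.array(uv,float).reshape(-1,1,2),k["K"],k["d"])[:,0]
    R=cv2.Rodrigues(k["r"])[0]; return -R.T@k["t"],np.c_[n,np.ones(len(n))]@R
def onz(uv,k,z):
    o,d=ray(uv,k); return o+d*((z-o[2])/d[:,2:])
def snap(c,name=None):
    k=cal(c); im=grab_frame(c)
    if name: cv2.imwrite(f"pics/{name}.png",im)
    return im,k
def tri(obs): # [(uv,k)]
    A=np.zeros((3,3));b=np.zeros(3)
    for uv,k in obs:
        o,d=ray(uv,k);d=d[0]/np.linalg.norm(d[0]);M=np.eye(3)-np.outer(d,d);A+=M;b+=M@o
    return np.linalg.solve(A,b)
def marks(c,t,n=8): return [(np.array(d["uv"]),d["confidence"]) for d in mark_of(c,t)[:n]]
def down(yaw): return [180,0,yaw]
E
python3 - <<'E'
from h import *
k=cal("top")
C=lambda p:np.array(p)/2.9+130
print("rack top corners",onz(C([(494,250),(585,238),(606,360),(514,374)]),k,.035).round(4).tolist())
print("brass tops",onz(C([(577,254),(585,309),(529,345)]),k,.08).round(4).tolist())
print("jig plate",onz(C([(93,374),(312,380),(318,228)]),k,.004).round(4).tolist())
print("nests",onz(C([(171,302),(198,302),(225,303),(252,304)]),k,.025).round(4).tolist())
print("pocket",onz(C([(290,309)]),k,.025).round(4).tolist())
print("block",onz(C([(395,284),(401,262),(432,270),(428,293)]),k,.018).round(4).tolist())
print("knob",onz(C([(242,233)]),k,.08).round(4))
print("span",onz(C([(340,118),(451,155)]),k,.0).round(4).tolist(),"scr",onz(C([(657,447),(783,350)]),k,.0).round(4).tolist())
kw=cal("wrist");R=cv2.Rodrigues(kw["r"])[0];print("wristcam",-R.T@kw["t"],R[2],kw["K"][0,0],robot.get_tool_pos(),robot.get_tcp_rot(),robot.hold_point_z)
E
```

```text
rack top corners [[0.542, -0.3217, 0.035], [0.5566, -0.4164, 0.035], [0.4303, -0.438, 0.035], [0.4143, -0.3435, 0.035]]
brass tops [[0.5328, -0.402, 0.08], [0.4775, -0.41, 0.08], [0.4406, -0.3543, 0.08]]
jig plate [[0.4068, 0.0942, 0.004], [0.4057, -0.1354, 0.004], [0.5665, -0.1369, 0.004]]
nests [[0.482, 0.0119, 0.025], [0.4826, -0.0161, 0.025], [0.4822, -0.0442, 0.025], [0.4818, -0.0723, 0.025]]
pocket [[0.4774, -0.1118, 0.025]]
block [[0.5066, -0.2199, 0.018], [0.5299, -0.2257, 0.018], [0.5221, -0.2582, 0.018], [0.4979, -0.2545, 0.018]]
knob [[ 0.5471 -0.0658  0.08  ]]
span [[0.688, -0.1566, 0.0], [0.6497, -0.2769, 0.0]] scr [[0.3427, -0.497, 0.0], [0.4464, -0.6325, 0.0]]
wristcam [ 0.29679053 -0.52554391  0.37374716] [-0.25089981 -0.1072266  -0.962056  ] 295.70336460240117 [ 0.23356671 -0.55270867  0.23132805] [1.79994487e+02 5.44549901e-04 2.29073314e+01] 0.0187
```

Run:
```python
from h import *
robot.move_pose([0.43,-0.38,0.22],down(9.7)); im,k=snap("wrist","w_rack")
for t in["brass_pin1","black_pin1","balance_block","rack"]:print(t,[(u.round(1).tolist(),round(c,2)) for u,c in marks("wrist",t)])
for d in cut_out("wrist","balance_block")[:2]:
    c=max(cv2.findContours(d["pixels"].astype(np.uint8),0,1)[0],key=cv2.contourArea)
    print("blk",d["confidence"],d["uv"],cv2.minAreaRect(c))
robot.move_pose([0.43,-0.05,0.25],down(0)); im,k=snap("wrist","w_jig")
for t in["nest1","pocket","bar_knob","hook_seat","latch_pivot","lever_ball","loop_bar","loop_ball","balance_block"]:print(t,[(u.round(1).tolist(),round(c,2)) for u,c in marks("wrist",t)])
print(robot.get_time(),robot.get_q())
```

```text
brass_pin1 [([308.3, 147.1], 0.65), ([308.6, 101.4], 0.63), ([258.5, 171.1], 0.6)]
black_pin1 [([260.4, 148.1], 0.7), ([312.4, 173.2], 0.64), ([307.9, 123.2], 0.59), ([255.6, 100.2], 0.54)]
balance_block [([167.2, 87.8], 0.56)]
rack [([282.6, 139.7], 0.87)]
blk 0.85 [163.7, 89.5] ((164.0452117919922, 90.58322143554688), (39.657955169677734, 21.779678344726562), 24.623565673828125)
blk 0.35 [314.9, 179.9] ((314.5, 178.99996948242188), (22.807889938354492, 13.416407585144043), 63.43495178222656)
nest1 [([226.4, 141.3], 0.6)]
pocket [([324.6, 145.1], 0.77), ([288.9, 70.4], 0.47)]
bar_knob [([289.6, 71.7], 0.56)]
hook_seat [([166.4, 65.2], 0.86)]
latch_pivot [([175.5, 149.4], 0.67), ([254.7, 135.5], 0.41)]
lever_ball [([150.0, 148.5], 0.65)]
loop_bar [([152.8, 97.6], 0.93)]
loop_ball [([143.9, 84.3], 0.87)]
balance_block [([424.1, 111.6], 0.74)]
4.6833 [-2.40694527e+01 -2.31594962e+01 -1.89567695e+01  9.42086929e+01
 -9.44775958e-04  1.55943673e+02]
```

View pics/w_rack.png

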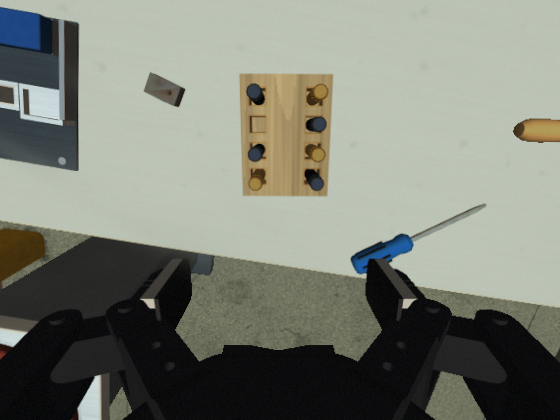

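View pics/w_jig.png

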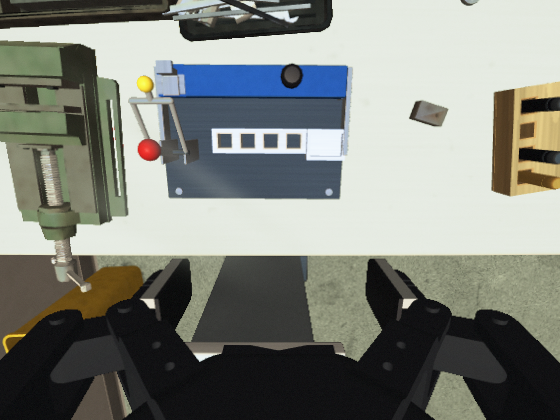

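Rack view: brass at (317,93), (316,153), (257,180); block at (164,90). Jig view: nests at about (225..294,141), pocket (324,145), knob (291,76), loop ball (145,84), lever ball (149,149). I'll take opposing-yaw views and fit poses.

```bash
cat > fit.py <<'E'
from h import *
HX=[-.042,-.014,.014,.042]
def fitrack(obs,p0):
    # obs: list of (uv,k) foot marks; assign nearest hole, z=.005
    H=np.array([(x,y) for y in(-.03,.03) for x in HX])
    def w(p): c,s=np.cos(p[2]),np.sin(p[2]); return H@np.array([[c,s],[-s,c]])+p[:2]
    G=np.array([onz([u],k,.005)[0,:2] for u,k in obs])
    def f(p): 
        W=w(p); D=np.linalg.norm(G[:,None]-W[None],axis=2); return (G-W[D.argmin(1)]).ravel()
    r=least_squares(f,p0,loss="soft_l1",f_scale=.002); return r.x,np.linalg.norm(f(r.x).reshape(-1,2),axis=1)
def holes(im,k,approx):
    """dark nest squares near approx world pts at z=.025 -> world centres"""
    g=cv2.cvtColor(im,cv2.COLOR_BGR2GRAY); out=[]
    for P in approx:
        u=proj(P,k)[0].astype(int); a=14; x0,y0=u-a
        s=cv2.resize(g[y0:y0+2*a,x0:x0+2*a],None,fx=6,fy=6,interpolation=cv2.INTER_CUBIC)
        _,b=cv2.threshold(s,0,255,cv2.THRESH_BINARY_INV+cv2.THRESH_OTSU)
        cs=[c for c in cv2.findContours(b,0,1)[0] if cv2.pointPolygonTest(c,(6.*a,6.*a),True)>-30]
        if not cs: out.append([np.nan]*3); continue
        (cx,cy),wh,an=cv2.minAreaRect(max(cs,key=cv2.contourArea))
        out.append(np.r_[onz([(x0+cx/6-.42,y0+cy/6-.42)],k,.025)[0,:2],max(wh)/6])
    return np.array(out)
E
python3 - <<'E'
from fit import *
import pickle
nom=np.array([(.482,.012-.028*i,.025) for i in range(4)])
obs=[];br=[];S={}
def rackview(p,yaw):
    robot.move_pose(p,down(yaw)); im,k=snap("wrist")
    for t in("brass_pin1","black_pin1"):
        for u,c in marks("wrist",t):
            if c>.45: obs.append((u,k)); 
            if c>.45 and t[1]=="r": br.append(onz([u],k,.005)[0,:2])
    d=cut_out("wrist","balance_block")
    if d and d[0]["confidence"]>.5:
        c=max(cv2.findContours(d[0]["pixels"].astype(np.uint8),0,1)[0],key=cv2.contourArea)
        print("blk",onz(cv2.boxPoints(cv2.minAreaRect(c)),k,.009)[:,:2].round(4).tolist(),[onz([u],k,0)[0,:2].round(4) for u,_ in marks("wrist","balance_block")[:1]])
def jigview(p,yaw):
    robot.move_pose(p,down(yaw)); im,k=snap("wrist")
    print("nests",holes(im,k,nom).round(4).tolist())
    for t,z in[("nest1",.004),("pocket",.017),("bar_knob",.075),("hook_seat",.055),("latch_pivot",.055)]:
        print(t,[(onz([u],k,z)[0,:2].round(4).tolist(),round(c,2)) for u,c in marks("wrist",t,1)])
    S[yaw]={t:(marks("wrist",t,1),k) for t in("lever_ball","loop_bar","loop_ball")}
jigview([.43,-.05,.25],0)
jigview([.57,-.05,.25],180)
jigview([.48,.04,.28],-90)
rackview([.55,-.36,.22],-170.3)
rackview([.43,-.38,.22],9.7)
p,r=fitrack(obs,[.486,-.38,np.radians(9.7)]); print("rack",p[:2].round(4),np.degrees(p[2]),(r*1000).round(1))
print("brass",np.round(br,4).tolist())
for t in("lever_ball","loop_bar","loop_ball"):
    o=[(v[t][0][0][0],v[t][1]) for v in S.values() if v[t][0] and v[t][0][0][1]>.4]; print(t,len(o),tri(o).round(4),[(proj(tri(o),k)[0]-u).round(1) for u,k in o])
print(robot.get_time())
E
```

```text
nests [[0.484, 0.0144, 14.0662], [0.4838, -0.0133, 14.1667], [0.4837, -0.0413, 14.0], [0.4836, -0.0692, 13.8333]]
nest1 [([0.4822, 0.0161], 0.93)]
pocket [([0.4792, -0.1052], 0.79)]
bar_knob [([0.4492, -0.3012], 0.69)]
hook_seat [([0.5617, 0.0673], 0.67)]
latch_pivot [([0.4758, 0.0654], 0.84)]
nests [[0.4839, 0.0145, 15.097], [0.4837, -0.0132, 15.0], [0.4834, -0.0412, 15.1667], [0.4834, -0.0691, 15.1667]]
nest1 [([0.4848, 0.0149], 0.71)]
pocket [([0.4793, -0.1123], 0.88)]
bar_knob [([0.5428, -0.064], 0.96)]
hook_seat [([0.5639, 0.0639], 0.9)]
latch_pivot [([0.4719, 0.068], 0.72)]
nests [[0.4839, 0.0144, 12.3333], [0.4837, -0.0135, 12.8333], [0.4834, -0.0413, 13.5], [0.4834, -0.0691, 14.0]]
nest1 [([0.4875, 0.0181], 0.67)]
pocket [([0.4815, -0.1095], 0.9)]
bar_knob [([0.5478, -0.0667], 0.67)]
hook_seat [([0.5673, 0.0695], 0.58)]
latch_pivot [([0.4727, 0.0652], 0.97)]
blk [[0.5152, -0.4249], [0.4965, -0.4109], [0.5063, -0.3972], [0.5252, -0.4111]] [array([ 0.5138, -0.2414])]
blk [[0.5106, -0.212], [0.5318, -0.2201], [0.522, -0.2601], [0.5005, -0.2526]] [array([ 0.5203, -0.2361])]
rack [ 0.4886 -0.378 ] 9.429050489436442 [  2.    1.8   1.4   2.9   3.7   2.1   3.3   1.7   0.6   2.8 245.4   1.7
   4.7   1.    2.5]
brass [[0.4417, -0.3533], [0.4784, -0.4112], [0.5337, -0.4], [0.5343, -0.4023], [0.4791, -0.41], [0.445, -0.3559], [0.4812, -0.1001]]
lever_ball 3 [0.4792 0.0764 0.0979] [array([-1.2, -1.8]), array([-0.6, -2. ]), array([-0.1, -0.1])]
loop_bar 3 [0.5211 0.058  0.13  ] [array([1.1, 0.7]), array([1.7, 1.5]), array([ 0.7, -0.6])]
loop_ball 3 [0.5349 0.0623 0.1245] [array([-1.4,  0.3]), array([0.4, 2.6]), array([ 2. , -1.6])]
14.675
```

```bash
cat >> fit.py <<'E'
def over(P,yaw,h=.22):
    a=np.radians(yaw); robot.move_pose([P[0]-.069*np.cos(a),P[1]-.069*np.sin(a),h],down(yaw)); return snap("wrist")
def rackrect(im,k,c0):
    hsv=cv2.cvtColor(im,cv2.COLOR_BGR2HSV); u=proj([c0[0],c0[1],.035],k)[0].astype(int)
    m=((hsv[...,0]<25)&(hsv[...,1]>60)&(hsv[...,2]>60)).astype(np.uint8)
    m=cv2.morphologyEx(m,cv2.MORPH_CLOSE,np.ones((15,15))); 
    c=[c for c in cv2.findContours(m,0,1)[0] if cv2.pointPolygonTest(c,tuple(map(float,u)),False)>0][0]
    m=cv2.morphologyEx(cv2.drawContours(np.zeros_like(m),[c],-1,1,-1),cv2.MORPH_OPEN,np.ones((25,25)))
    c=max(cv2.findContours(m,0,1)[0],key=cv2.contourArea)
    W=onz(cv2.boxPoints(cv2.minAreaRect(c)),k,.035)[:,:2]; e=[W[1]-W[0],W[2]-W[1]]; e=max(e,key=np.linalg.norm)
    return W.mean(0),(np.degrees(np.arctan2(e[1],e[0]))+90)%180-90,np.linalg.norm(W[1]-W[0]),np.linalg.norm(W[2]-W[1])
def heads(im,k,pts):
    """brass/black heads: yellow-ish blob about top discs"""
    pass
E
python3 - <<'E'
from fit import *
for y in(9.7,-170.3):
    im,k=over([.487,-.379],y); cv2.imwrite(f"pics/r{y}.png",im); print(rackrect(im,k,[.487,-.379]))
    p=np.array([.487,-.379])
    c,s=np.cos(np.radians(9.5)),np.sin(np.radians(9.5))
a=[cv2.resize(cv2.imread(f"pics/r{y}.png")[40:260,190:370],None,fx=2.2,fy=2.2) for y in(9.7,-170.3)]
cv2.imwrite("pics/rr.png",np.hstack(a))
E
```

```text
(array([ 0.48823365, -0.37836078]), np.float64(7.368179663194383), np.float64(0.1262481542514489), np.float64(0.0920269233208553))
(array([ 0.48859126, -0.37828135]), np.float64(12.044200574789201), np.float64(0.09231753205152493), np.float64(0.1271146298690827))
```

View pics/rr.png

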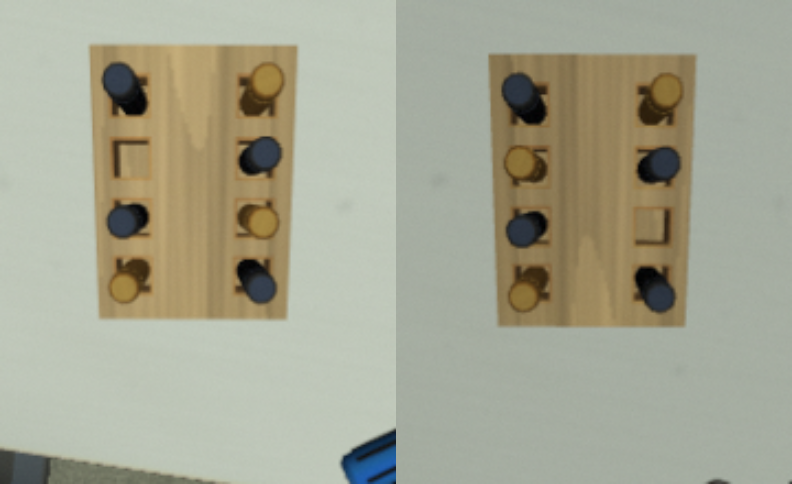

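```bash
cat > pick.py <<'E'
from h import *
RC=np.array([.4884,-.3783]);RY=np.radians(9.6)
N=[np.array([.4839-.00017*i,.0144-.0279*i]) for i in range(4)]
def hole(x,y): c,s=np.cos(RY),np.sin(RY); return RC+[c*x-s*y,s*x+c*y]
def pin(h,n):
    P=hole(*h); T=N[n]
    fingers.set_gripper(.034)
    robot.move_pose([*P,.16],down(-170.4)); 
    g=robot.line_to([*P,.046],vel=.1,guard=8); z=robot.get_tool_pos()[2]
    if g: print("GUARD pick",z); return
    fingers.set_gripper(0.); w=robot.get_gripper_width()
    robot.line_to([*P,.16],vel=.15)
    print("width",w,robot.get_gripper_width(),robot.get_gripper_force())
    if robot.get_gripper_width()<.01: return
    robot.move_pose([*T,.16],down(-90.35))
    robot.line_to([*T,.075],vel=.15)
    g=robot.line_to([*T,.046],vel=.05,guard=10)
    print("place",g,robot.get_tool_pos(),robot.get_ft_force())
    if g and robot.get_tool_pos()[2]>.051: return
    fingers.set_gripper(.034); robot.line_to([*T,.16],vel=.2); print("t",robot.get_time())
E
python3 - <<'E'
from pick import *
pin((.042,-.03),3)
E
```

```text
width 0.01227118018670322 0.012348981984050952 58.521870723270695
place True [ 0.48292387 -0.06911977  0.04577334] [-2.10762884  0.93067348  6.12772663]
t 24.6167
```

Run:
```python
from pick import *
pin((-.014,-.03),2)
pin((-.042,.03),1)
from fit import *
ims=[]
im,k=over([.515,-.236],0); cv2.imwrite("pics/blk.png",im)
d=cut_out("wrist","balance_block")
for e in d[:3]:
    c=max(cv2.findContours(e["pixels"].astype(np.uint8),0,1)[0],key=cv2.contourArea)
    print(e["confidence"],e["uv"],[onz(cv2.boxPoints(cv2.minAreaRect(c)),k,z)[:,:2].round(4).tolist() for z in (.009,.018)])
```

```text
width 0.01227825789043262 0.012495085151647385 58.497971372048596
place True [ 0.48306643 -0.04120031  0.04574575] [-1.30086017e+00  4.32191284e-04  5.78347069e+00]
t 32.3917
width 0.01245273229160412 0.012554315652559543 58.46646286066971
place True [ 0.48322692 -0.01331445  0.04572099] [-1.46677485 -0.20491702  5.96119376]
t 40.0083
0.72 [280.2, 124.6] [[[0.5105, -0.2158], [0.532, -0.2226], [0.522, -0.2584], [0.5002, -0.2521]], [[0.5106, -0.2163], [0.5315, -0.223], [0.5218, -0.2578], [0.5005, -0.2517]]]
0.4 [506.1, 246.2] [[[0.358, -0.4828], [0.426, -0.5838], [0.3962, -0.6089], [0.3252, -0.5063]], [[0.362, -0.4765], [0.4283, -0.5749], [0.3992, -0.5994], [0.3301, -0.4994]]]
```

View pics/blk.png

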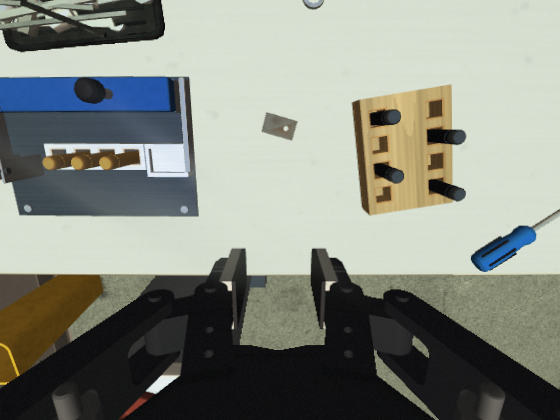

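Pins sit in nests 2–4 (heads at 55, 82 and 107,161) and the black pins are still in the rack. Next: precise views of the pocket and block.

Run:
```python
from fit import *
tiles=[]
M=lambda im,k,z,c,yaw=-.35: None
def rect(im,k,c,z,half,s=20/.01*1.):
    # orthorectify plane z patch about c: 5 px/mm, up=+x, left=+y
    n=int(half*5000); xs=np.linspace(half,-half,2*n)
    X,Y=np.meshgrid(c[0]+xs,c[1]+xs,indexing="ij")
    uv=proj(np.c_[X.ravel(),Y.ravel(),np.full(X.size,z)],k).astype(np.float32).reshape(2*n,2*n,2)
    return cv2.remap(im,uv,None,cv2.INTER_CUBIC)
for y in(0,180):
    im,k=over([.481,-.110],y,.14); t=rect(im,k,[.481,-.110],.025,.036)
    cv2.imwrite(f"pics/pk{y}.png",im); tiles.append(t)
B=[]
for y in(74.1,-105.9):
    im,k=over([.516,-.237],y,.14)
    d=cut_out("wrist","balance_block")
    e=d[0]; c=max(cv2.findContours(e["pixels"].astype(np.uint8),0,1)[0],key=cv2.contourArea)
    W=onz(cv2.boxPoints(cv2.minAreaRect(c)),k,.018)[:,:2]; print(e["confidence"],W.mean(0),W.round(4).tolist())
cv2.imwrite("pics/pk.png",np.hstack(tiles)); print(tiles[0].shape)
```

```text
0.61 [ 0.51679586 -0.23663893] [[0.5113, -0.217], [0.5317, -0.2227], [0.5226, -0.2564], [0.5015, -0.2505]]
0.78 [ 0.51601459 -0.23653501] [[0.522, -0.2564], [0.5012, -0.251], [0.5096, -0.2166], [0.5312, -0.2221]]
(360, 360, 3)
```

View pics/pk.png

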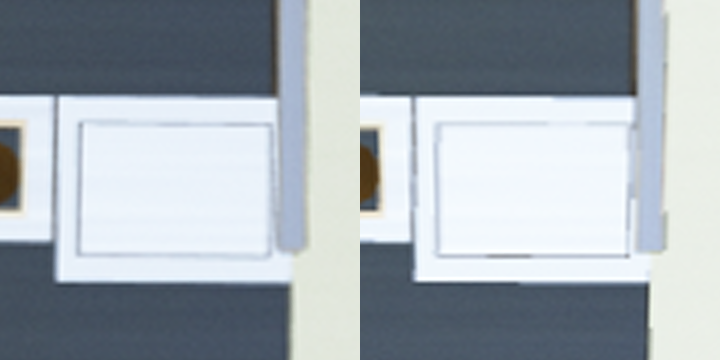

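Run:
```python
from h import *
P=[.5163,-.2367];T=[.4792,-.1088]
fingers.set_gripper(.040)
robot.move_pose([*P,.10],down(-105.3))
print(robot.line_to([*P,.0105],vel=.08,guard=8),robot.get_tool_pos())
fingers.set_gripper(0.); robot.line_to([*P,.10],vel=.1)
w=robot.get_gripper_width();print("w",w)
if w>.015:
    robot.move_pose([*T,.10],down(-90.35)); robot.line_to([*T,.042],vel=.1)
    g=robot.line_to([*T,.0270],vel=.03,guard=6); print(g,robot.get_tool_pos(),robot.get_ft_force(),robot.get_time())
```

```text
False [ 0.5167264  -0.2370276   0.01118567]
w 0.019596265379025923
True [ 0.47927968 -0.10885122  0.0283994 ] [-1.07221051 -0.36662787  5.72959018] 56.025
```

Run:
```python
from fit import *
T=[.4792,-.1088]
fingers.set_gripper(.036); robot.line_to([*T,.2],vel=.2)
im,k=over([.50,-.05],0,.25); cv2.imwrite("pics/j2.png",im[40:220,100:380])
cv2.imwrite("pics/j2.png",cv2.resize(im[40:220,100:380],None,fx=2.8,fy=2.8,interpolation=2))
d=cut_out("wrist","balance_block")
for e in d[:2]:
    c=max(cv2.findContours(e["pixels"].astype(np.uint8),0,1)[0],key=cv2.contourArea);print(e["confidence"],onz(cv2.boxPoints(cv2.minAreaRect(c)),k,.035)[:,:2].round(4).tolist())
print(robot.get_time())
```

```text
0.69 [[0.4924, -0.0873], [0.4926, -0.126], [0.4706, -0.1273], [0.4705, -0.0879]]
0.51 [[0.5501, 0.1271], [0.5617, 0.0724], [0.4708, 0.057], [0.4573, 0.1154]]
61.3833
```

View pics/j2.png

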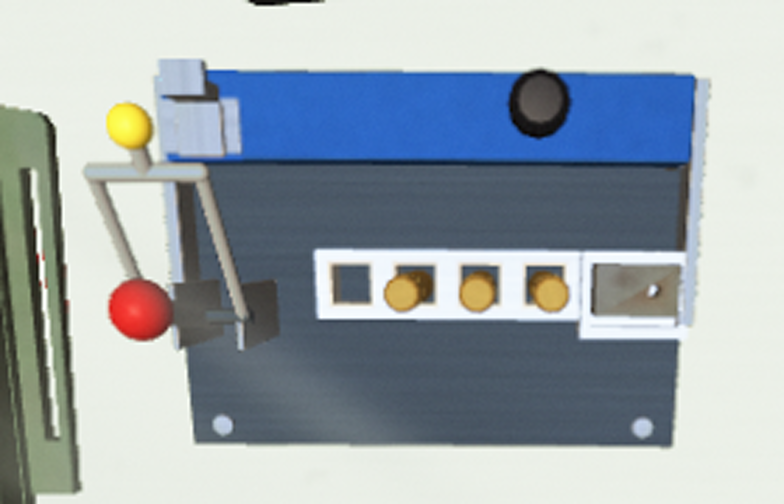

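The block is seated in its pocket (653,290) and the pins in their nests; now push the bar home from behind the knob.

Run:
```python
from fit import *
k=cal("wrist"); K=onz([(293.2,72.9)],k,.086)[0]; print("knob",K)
y=K[1]; fingers.set_gripper(0.)
robot.move_pose([K[0]+.05,y,.15],down(180)); robot.line_to([K[0]+.05,y,.070],vel=.15)
g=robot.line_to([K[0]-.045+.015,y,.070],vel=.04,guard=14)
p=robot.get_tool_pos();print(g,p,robot.get_ft_force())
robot.line_to([p[0]+.02,y,.070]); robot.line_to([p[0]+.02,y,.2],vel=.2)
im,k=over([.50,.03],-90,.22)
cv2.imwrite("pics/j3.png",cv2.resize(im[0:300,100:460],None,fx=2,fy=2,interpolation=2))
S={}
for t,z in[("bar_knob",.075),("hook_seat",.055),("latch_pivot",.055)]:
    print(t,[(onz([u],k,z)[0,:2].round(4).tolist(),round(c,2)) for u,c in marks("wrist",t,2)])
print(robot.get_time())
```

```text
knob [ 0.55014479 -0.06427221  0.086     ]
True [ 0.53045213 -0.06411693  0.07021832] [ 5.28064616 -0.48893927  0.5075219 ]
bar_knob [([0.5083, -0.0635], 0.74), ([0.4861, -0.0496], 0.66)]
hook_seat [([0.5221, 0.0655], 0.93), ([0.4861, -0.0126], 0.4)]
latch_pivot [([0.4711, 0.0656], 0.91), ([0.4837, -0.0049], 0.42)]
69.1
```

View pics/j3.png

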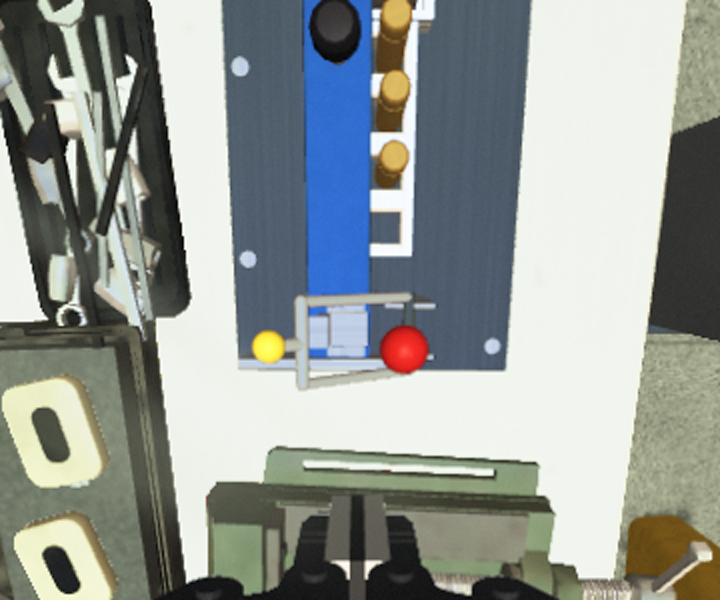

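Bar looks home (hook seat ≈ pivot + 51 mm). Yellow ball at (268,347), red at (404,350). I'll measure both by colour from several views, and check the bar's edge.

```bash
cat >> fit.py <<'E'
def blob(im,name):
    h=cv2.cvtColor(im,cv2.COLOR_BGR2HSV).astype(int)
    m={"y":(abs(h[...,0]-27)<6)&(h[...,1]>150)&(h[...,2]>110),"r":((h[...,0]<6)|(h[...,0]>174))&(h[...,1]>150)&(h[...,2]>70)}[name].astype(np.uint8)
    n,l,s,c=cv2.connectedComponentsWithStats(m); o=np.argsort(-s[1:,4])+1
    res=[]
    for i in o[:3]:
        cs=cv2.findContours((l==i).astype(np.uint8),0,1)[0]; (x,y),r=cv2.minEnclosingCircle(max(cs,key=cv2.contourArea)); res.append((np.array([x,y]),r,int(s[i,4])))
    return res
def latch(views=((0,(.50,.06)),(180,(.50,.06)),(-90,(.50,.06))),h=.24,verbose=True):
    """triangulate yellow and red balls"""
    O={"y":[],"r":[]}; ex=[]
    for yw,P in views:
        im,k=over(P,yw,h); ex.append((im,k))
        for n,g,rb in(("y",[.535,.062,.12],.007),("r",[.49,.065,.118],.010)):
            R=cv2.Rodrigues(k["r"])[0]
            for u,r,a in blob(im,n):
                er=k["K"][0,0]*rb/((R@np.array(g)+k["t"])[2])
                if .6*er<r<1.5*er and np.linalg.norm(u-proj(g,k)[0])<80: O[n].append((u,k)); break
    out={}
    for n in O:
        if len(O[n])<2: print(n,"few",len(O[n])); continue
        X=tri(O[n]); out[n]=X; print(n,X.round(4),[(proj(X,k)[0]-u).round(1).tolist() for u,k in O[n]])
    return out,ex
E
python3 - <<'E'
from fit import *
k=cal("wrist"); print("bar edges",onz([(285,65),(253,65)],k,.046)[:,:2].round(4).tolist(),"vise",onz([(235,225),(235,225)],k,0)[0].round(3),onz([(235,225)],k,.1)[0].round(3),"tray",onz([(165,162)],k,.05)[0].round(3))
o,ex=latch()
for t,z in[("hook_seat",.055),("latch_pivot",.055)]:
    print(t,[(onz([u],ex[-1][1],z)[0,:2].round(4).tolist(),round(c,2)) for u,c in marks("wrist",t,1)])
E
```

```text
bar edges [[0.4928, -0.0297], [0.5242, -0.0297]] vise [0.555 0.151 0.   ] [0.54  0.117 0.1  ] tray [0.619 0.064 0.05 ]
y [0.5382 0.0669 0.1009] [[0.0, 0.0], [0.0, -0.0], [-0.0, -0.0]]
r [0.4767 0.0678 0.0768] [[0.1, 0.2], [0.1, 0.2], [0.0, -0.0]]
hook_seat [([0.5245, 0.0683], 0.63)]
latch_pivot [([0.4743, 0.0668], 0.7)]
```

Camera centres coincided, so there was no baseline; repeating with spread-out views.

Run:
```python
from fit import *
o,ex=latch(((0,(.58,.06)),(-90,(.50,-.06)),(180,(.44,.06))),h=.22)
for t in("hook_seat","latch_pivot"):
    print(t,[(onz([u],ex[-1][1],.055)[0,:2].round(4).tolist(),round(c,2)) for u,c in marks("wrist",t,1)])
```

```text
y [0.5365 0.0665 0.1137] [[-0.1, 0.1], [-0.3, 0.1], [-0.2, -0.3]]
r [0.4798 0.0669 0.1193] [[-0.1, 0.0], [-0.1, -0.0]]
hook_seat [([0.5273, 0.0677], 0.62)]
latch_pivot [([0.4707, 0.0675], 0.63)]
```

Run:
```python
from fit import *
robot.move_pose([0.43,-0.05,0.25],down(0)); k=cal("wrist"); kt=cal("top")
for a,b in(((50,233),(118,80)),((38,397),(127,215))):
    o=[(np.array(a)/2.9+130,kt),(b,k)]; X=tri(o); print("vise plate",X.round(3),[(proj(X,kk)[0]-u).round(1).tolist() for u,kk in o])
fingers.set_gripper(.030); print(robot.get_time())
B=np.array([.5365,.0667,.1137])
robot.move_pose(B+[.004,0,.06],down(0))
print(robot.line_to(B+[.004,0,-.007],vel=.08,guard=5),robot.get_tool_pos())
f0=np.array(robot.get_ft_force()); fingers.set_gripper(0.); print(robot.get_gripper_width(),np.array(robot.get_ft_force())-f0)
im,k=snap("scene"); cv2.imwrite("pics/s4.png",cv2.resize(im[110:260,120:320],None,fx=3.5,fy=3.5,interpolation=2))
```

```text
vise plate [ 0.557  0.151 -0.006] [[0.0, 0.0], [-0.0, -0.0]]
vise plate [0.383 0.152 0.011] [[-0.8, -0.7], [2.3, 1.2]]
89.4167
False [0.540876   0.06669966 0.10728826]
0.009605090546921049 [ 3.06055948 -1.6513068   2.90669524]
```

View pics/s4.png

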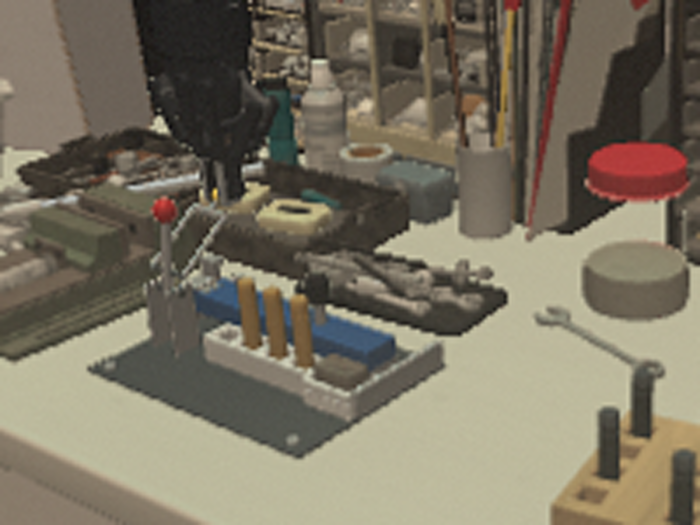

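Gripper is on the yellow ball (scene 215,195), but the width of 9.6 mm is smaller than expected; checking in the wrist view.

Run:
```python
from fit import *
im,k=snap("wrist"); u=proj(robot.get_tool_pos(),k)[0].astype(int); print(u, blob(im,"y")[:2])
y0=min(max(u[1]-110,0),220);x0=u[0]-130
cv2.imwrite("pics/w5.png",cv2.resize(im[y0:y0+200,x0:x0+260],None,fx=3,fy=3,interpolation=2))
```

```text
[278 262] [(array([278.55883789, 276.44116211]), 13.518301963806152, 454), (array([477.26470947, 322.61764526]), 7.645457744598389, 119)]
```

View pics/w5.png

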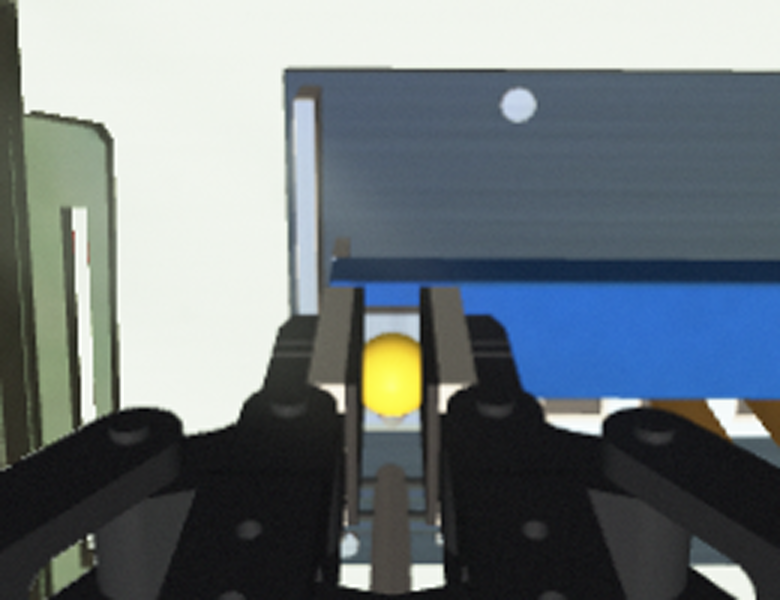

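The ball is held squarely between the pads (392,375). Swing the loop down and draw it back under the lip.

```bash
cat > loop.py <<'E'
from fit import *
H=np.array([.4744,.0699]); y=.0667; OFF=np.array([.004,0,-.007])
def to(x,z,guard=None,vel=.06): return robot.line_to(np.array([x,y,z])+OFF,vel=vel,guard=guard)
E
python3 - <<'E'
from loop import *
f0=np.array(robot.get_ft_force())
zb=.0535; end=-np.arcsin((.0699-zb)/.06)
for a in np.linspace(np.radians(33),end,9):
    g=to(H[0]+.0755*np.cos(a),H[1]+.0755*np.sin(a),guard=18)
    print(round(np.degrees(a),1),g,(np.array(robot.get_tool_pos())-OFF).round(4),(np.array(robot.get_ft_force())-f0).round(1))
    if g: break
im,k=snap("scene"); cv2.imwrite("pics/s6.png",cv2.resize(im[130:230,130:260],None,fx=5,fy=5,interpolation=2))
E
```

```text
33.0 False [0.538  0.0666 0.1111] [0.1 0.1 0.7]
26.9 False [0.5415 0.0666 0.1035] [-1.9 -0.1  1.1]
20.8 False [0.5446 0.0666 0.0963] [-3.  -1.7 -0.7]
14.7 False [0.547  0.0666 0.0885] [-3.2 -3.5 -0.6]
8.6 False [0.5481 0.0672 0.0801] [-3.3  1.3 -2.4]
2.5 False [0.5493 0.0668 0.0724] [-3.   1.8 -2.2]
-3.6 False [0.5493 0.0668 0.0645] [-3.   1.4 -2.4]
-9.8 False [0.5483 0.0668 0.0565] [-3.   1.6 -2.3]
-15.9 False [0.5466 0.0668 0.0487] [-3.1  1.8 -2.2]
```

Run:
```python
from loop import *
f0=np.array(robot.get_ft_force())
for x in np.arange(.545,.5365,-.001):
    g=to(x,.0493,guard=9,vel=.02); f=(np.array(robot.get_ft_force())-f0).round(1)
    print(round(x,4),g,(np.array(robot.get_tool_pos())-OFF).round(4),f)
    if g: break
im,k=snap("wrist","w7f"); 
im2,_=snap("scene"); s=cv2.resize(im2[130:230,130:260],None,fx=3.8,fy=3.8,interpolation=2); w=cv2.resize(im[180:400,200:360],None,fx=1.727,fy=1.727)
cv2.imwrite("pics/s7.png",np.hstack([s,w])); print(robot.get_time())
for t in("hook_seat","loop_bar"): print(t,marks("scene",t,2))
```

```text
0.545 False [0.5451 0.0667 0.0496] [ 0.7 -0.2 -0.2]
0.544 False [0.5441 0.0667 0.0495] [1.  0.5 1.6]
0.543 False [0.5429 0.0667 0.0493] [ 1.7 -0.3  0. ]
0.542 False [0.5418 0.0667 0.0492] [0.2 0.9 0.7]
0.541 False [0.5407 0.0667 0.0491] [0.1 0.5 0.4]
0.54 False [0.5398 0.0667 0.0492] [ 0.3 -0.6  0.5]
0.539 False [0.5389 0.0667 0.0493] [ 0.7  0.1 -0.3]
0.538 False [0.5379 0.0667 0.0493] [ 0.  -0.4  0.3]
0.537 False [0.5369 0.0667 0.0493] [-0.2 -0.1 -0.4]
96.5
hook_seat [(array([369.8, 318.2]), 0.34)]
loop_bar [(array([216.3, 221.4]), 0.5), (array([177.4, 174.9]), 0.41)]
```

View pics/s7.png

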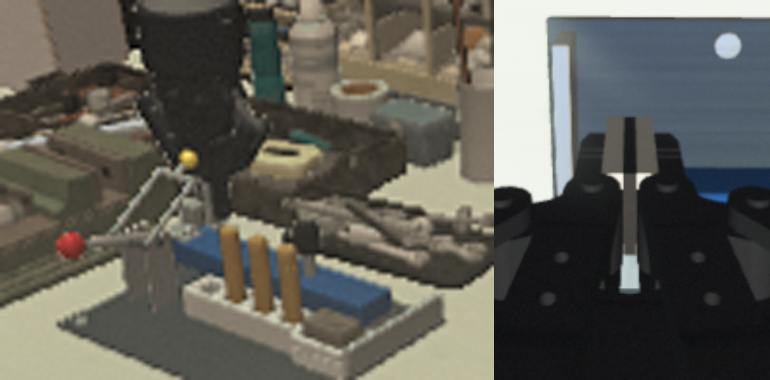

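The ball squirted out, since I pinched it too near the tips, and the lever swung over. Back away and measure.

Run:
```python
from fit import *
p=np.array(robot.get_tool_pos()); robot.line_to(p+[.03,0,0]); robot.line_to(p+[.03,0,.18],vel=.2)
O={"y":[],"r":[]}
for yw,P in((0,(.57,.06)),(-90,(.47,-.06)),(180,(.42,.05))):
    im,k=over(P,yw,.24); 
    for n,rb in(("y",.007),("r",.01)):
        c=[(u,r) for u,r,a in blob(im,n) if np.linalg.norm(u-proj([.47,.067,.1],k)[0])<110 and r>5]
        print(n,[(u.round(0).tolist(),round(r,1)) for u,r in c])
        if c: O[n].append((c[0][0],k))
    if yw==-90: cv2.imwrite("pics/w8.png",cv2.resize(im[60:300,120:440],None,fx=2.2,fy=2.2,interpolation=2))
for n in O:
    X=tri(O[n]); print(n,X.round(4),[(proj(X,k)[0]-u).round(1).tolist() for u,k in O[n]])
print(robot.get_time())
```

```text
y [([271.0, 178.0], 6.7)]
r []
y [([228.0, 254.0], 6.0)]
r [([331.0, 245.0], 8.2)]
y [([295.0, 233.0], 6.6)]
r [([296.0, 118.0], 9.9)]
y [0.5222 0.0667 0.0997] [[-0.2, 0.2], [-0.1, -0.1], [-0.1, 0.0]]
r [0.41   0.0674 0.0723] [[0.0, -0.0], [0.0, 0.0]]
104.0083
```

View pics/w8.png

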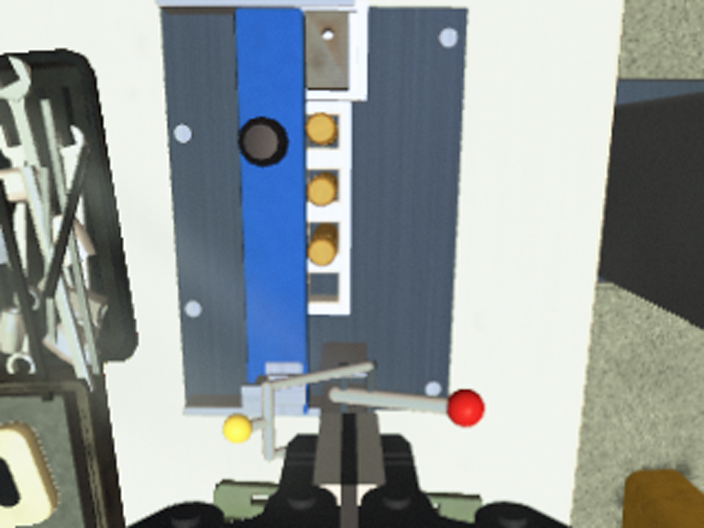

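Red at (-62.7, +17.3) mm from the pivot, so the lever is at 1.56; loop slope is 32°. I'll swing the lever back up, holding its ball at full pad depth.

```bash
cat > lev.py <<'E'
from fit import *
PV=np.array([.4727,.055]); Y=.0670
def ball(al): a=np.radians(al); return np.array([PV[0]+.065*np.sin(a),Y,PV[1]+.065*np.cos(a)])
E
python3 - <<'E'
from lev import *
fingers.set_gripper(.036); D=np.array([0,0,-.0177])
r=np.array([.410,Y,.0723])
robot.move_pose(r+[0,0,.06],down(0)); print(robot.line_to(r+D,vel=.08,guard=5))
fingers.set_gripper(0.); print("w",robot.get_gripper_width()); f0=np.array(robot.get_ft_force())
for al in np.linspace(-70,6,12):
    g=robot.line_to(ball(al)+D,vel=.08,guard=20)
    print(round(al),g,(np.array(robot.get_ft_force())-f0).round(1))
    if g: break
fingers.set_gripper(.036); p=np.array(robot.get_tool_pos()); robot.line_to(p+[0,0,.09],vel=.15)
O={"y":[],"r":[]}
for yw,P in((0,(.57,.06)),(-90,(.50,-.06)),(180,(.42,.05))):
    im,k=over(P,yw,.24)
    for n,rb in(("y",.007),("r",.01)):
        c=[(u,r) for u,r,a in blob(im,n) if np.linalg.norm(u-proj([.5,.067,.08],k)[0])<110 and r>5]
        print(n,[(u.round(0).tolist(),round(r,1)) for u,r in c])
        if c: O[n].append((c[0][0],k))
    if yw==-90: cv2.imwrite("pics/w9.png",cv2.resize(im[60:300,120:440],None,fx=2.2,fy=2.2,interpolation=2))
for n in O:
    if len(O[n])>1: X=tri(O[n]); print(n,X.round(4),[(proj(X,k)[0]-u).round(1).tolist() for u,k in O[n]])
print(robot.get_time())
E
```

```text
False
w 0.016545347387174645
-70 False [ 0.8  2.  -2.7]
-63 False [-1.2  1.6 -3.5]
-56 False [-4.2  0.8 -1.5]
-49 False [-4.4  1.3 -1.2]
-42 False [-2.2  1.4 -2.3]
-35 False [ 3.2  1.8 -8.9]
-29 False [  6.1   2.  -13.6]
-22 False [-0.2 -2.2 -1.8]
-15 False [-1.4 -1.5 -0.5]
-8 False [-0.2 -1.9 -0.2]
-1 False [-0.7 -1.4 -0.2]
6 False [-0.8 -1.4  0. ]
y [([272.0, 161.0], 6.7)]
r [([271.0, 269.0], 9.0)]
y [([244.0, 246.0], 5.8)]
r [([347.0, 256.0], 9.3)]
y [([294.0, 239.0], 5.9)]
r [([297.0, 137.0], 10.8)]
y [0.5373 0.0664 0.078 ] [[-0.3, -0.2], [0.1, 0.2], [-0.5, -0.1]]
r [0.4283 0.0671 0.1026] [[-0.0, -0.0], [0.2, -0.0], [0.1, 0.1]]
118.65
```

View pics/w9.png

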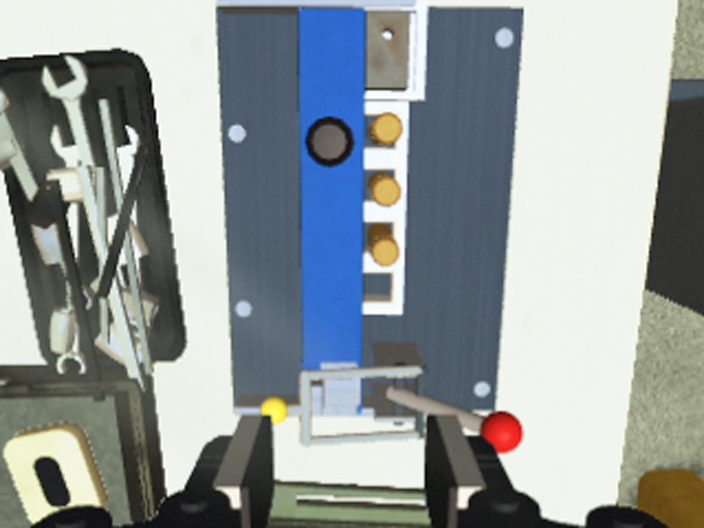

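Lever stopped at 1.01 (α = −43°) with the loop at 9°, so the red ball slipped. Ball position fixes the whole lever–loop linkage, so I'll grip the yellow ball at full pad depth and guide it with linkage kinematics.

```bash
cat > link.py <<'E'
from lev import *
OFF=np.array([.004,0,-.0177]); Y=.0667
def hinge(L): a=np.radians(15)-L; return PV+.015*np.array([np.sin(a),np.cos(a)])
def yb(L,ph): p=np.radians(ph); q=hinge(L)+.076*np.array([np.cos(p),np.sin(p)]); return np.array([q[0],Y,q[1]])
def phz(L,z): return np.degrees(np.arcsin((z-hinge(L)[1])/.06))
def go(L,ph,guard=15,vel=.05,f0=np.zeros(3)):
    g=robot.line_to(yb(L,ph)+OFF,vel=vel,guard=guard)
    print(round(L,2),round(ph,1),g,"barx off %.1f"%(1e3*(hinge(L)[0]+.06*np.cos(np.radians(ph))-PV[0]-.05)),(np.array(robot.get_ft_force())-f0).round(1),"w %.4f"%robot.get_gripper_width()); return g
E
python3 - <<'E'
from link import *
B=np.array([.5373,.0666,.078]); print(yb(1.01,9.1))
fingers.set_gripper(.030)
robot.move_pose(B+OFF+[0,0,.06],down(0)); print(robot.line_to(B+OFF,vel=.08,guard=5),robot.get_tool_pos())
f0=np.array(robot.get_ft_force()); fingers.set_gripper(0.); print(robot.get_gripper_width())
for L,ph in((.95,12),(.8,12),(.6,11),(.4,9),(.2,6)):
    if go(L,ph,f0=f0): break
else:
    for L,ph in((.2,1),(.2,-4),(.2,-8),(.2,-12),(.2,phz(.2,.0535))):
        if go(L,ph,f0=f0): break
im,_=snap("scene"); cv2.imwrite("pics/s10.png",cv2.resize(im[130:230,130:260],None,fx=4,fy=4,interpolation=2)); print(robot.get_time())
E
```

```text
[0.53753863 0.0667     0.07801373]
False [0.54166238 0.06655054 0.06078264]
0.00999350230217853
0.95 12 False barx off -0.8 [-1.3 -2.4 -1. ] w 0.0101
0.8 12 False barx off 1.0 [-3.9 -2.  -2.4] w 0.0100
0.6 11 False barx off 3.9 [-1.7 -3.4 -0.2] w 0.0101
0.4 9 False barx off 7.2 [-1.8 -2.5 -0.5] w 0.0102
0.2 6 False barx off 10.6 [ 0.1 -2.9  0.6] w 0.0102
0.2 1 False barx off 10.9 [ 1.9 -2.7  2.8] w 0.0102
0.2 -4 False barx off 10.8 [ 2.5 -3.3  2.3] w 0.0098
0.2 -8 False barx off 10.3 [ 0.8 -4.8  2.5] w 0.0099
0.2 -12 False barx off 9.6 [ 0.4 -4.7  2.4] w 0.0100
0.2 -15.9 False barx off 8.6 [ 0.3 -4.4  2.5] w 0.0096
125.4417
```

View pics/s10.png

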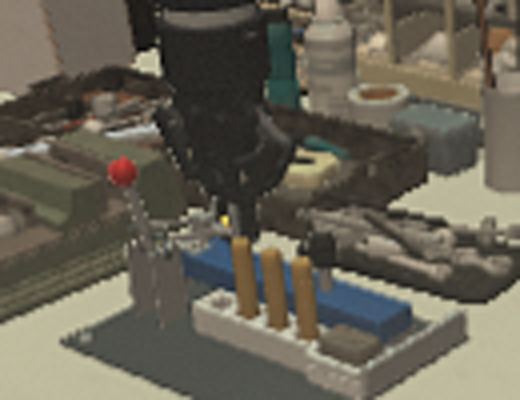

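The ball is still held low (228,220) and the lever is up. Now draw the cross bar in under the lip.

Run:
```python
from link import *
f0=np.array(robot.get_ft_force())
for L in np.arange(.3,1.0,.08):
    if go(L,phz(L,.0535),guard=9,vel=.03,f0=f0): break
im,_=snap("scene"); cv2.imwrite("pics/s11.png",cv2.resize(im[130:230,130:260],None,fx=4,fy=4,interpolation=2)); print(robot.get_time())
u=blob(im,"r")[:2]; print(u,blob(im,"y")[:3])
k=cal("scene"); print([ (L,proj(np.r_[PV[0]+.065*np.sin(np.radians(15)-L),.0667,PV[1]+.065*np.cos(np.radians(15)-L)],k)[0].round(1).tolist()) for L in(.2,.4,.6,.8,1.,1.2)])
```

```text
0.3 -16.0 False barx off 7.1 [ 1.   0.3 -0.2] w 0.0100
0.38 -15.9 False barx off 5.9 [0.7 0.6 0.5] w 0.0101
0.46 -15.7 False barx off 4.8 [0.1 0.7 0.2] w 0.0100
0.54 -15.4 False barx off 3.7 [-0.4  1.1  0.1] w 0.0103
0.62 -15.0 False barx off 2.7 [4.7 1.6 1. ] w 0.0102
0.7 -14.6 False barx off 1.7 [ 5.7  1.7 -0.3] w 0.0099
0.78 -14.0 False barx off 0.8 [ 6.2  1.7 -1.9] w 0.0102
0.86 -13.4 False barx off -0.1 [ 9.1  2.  -3.7] w 0.0105
0.94 -12.7 False barx off -0.9 [11.6  2.1 -3.9] w 0.0099
127.7417
[(array([529.5, 341.5]), 30.207714080810547, 473), (array([534.5, 359. ]), 25.005098342895508, 447)] [(array([ 84., 142.]), 1.000100016593933, 3), (array([ 93.5, 137. ]), 0.5001000165939331, 2), (array([ 91., 136.]), 9.999999747378752e-05, 1)]
[(0.2, [165.1, 169.8]), (0.4, [161.4, 171.5]), (0.6, [157.8, 174.0]), (0.8, [154.6, 177.4]), (1.0, [151.9, 181.4]), (1.2, [149.8, 185.8])]
```

View pics/s11.png

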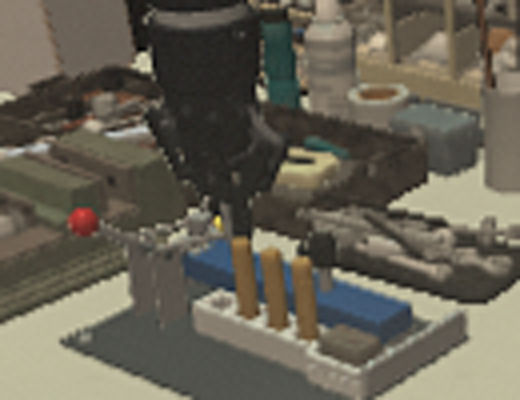

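Red ball at (83,222) puts the lever near 1.15 with about 11 N on the loop, so the cross bar is bearing on the hook. Ease off slightly and verify.

Run:
```python
from link import *
f0=np.zeros(3)
go(.76,phz(.76,.0535),guard=None,vel=.03); robot.pause(.4)
fingers.set_gripper(.030); robot.pause(.3)
p=np.array(robot.get_tool_pos()); robot.line_to(p+[.012,0,0],vel=.1); robot.line_to(p+[.012,0,.16],vel=.25)
O={"y":[],"r":[]}
for yw,P in((0,(.57,.04)),(-90,(.48,-.08)),(180,(.42,.05))):
    im,k=over(P,yw,.24)
    for n,rb in(("y",.007),("r",.01)):
        c=[(u,r) for u,r,a in blob(im,n) if np.linalg.norm(u-proj([.5,.067,.08],k)[0])<110 and r>4]
        if c: O[n].append((c[0][0],k))
    if yw==-90:
        u=proj([.50,.067,.06],k)[0].astype(int); cv2.imwrite("pics/w12.png",cv2.resize(im[u[1]-60:u[1]+60,u[0]-90:u[0]+90],None,fx=4,fy=4,interpolation=2))
for n in O:
    if len(O[n])>1: X=tri(O[n]); print(n,X.round(4),[(proj(X,k)[0]-u).round(1).tolist() for u,k in O[n]]); d=X[[0,2]]-PV; print(np.linalg.norm(d),"lever" if n=="r" else "",np.radians(15)-np.arctan2(d[0],d[1]))
print(robot.get_time())
```

```text
0.76 -14.2 False barx off 1.0 [ 4.8 -3.3  1.3] w 0.0098
y [0.5371 0.0665 0.0498] [[-0.1, 0.1], [-0.1, -0.1], [-0.0, -0.0]]
0.06463005829622301  -1.3891626724834616
r [0.4307 0.0671 0.1051] [[-0.4, -0.0], [-0.4, -0.0]]
0.06540484643537377 lever 0.9596813740668517
136.1333
```

View pics/w12.png

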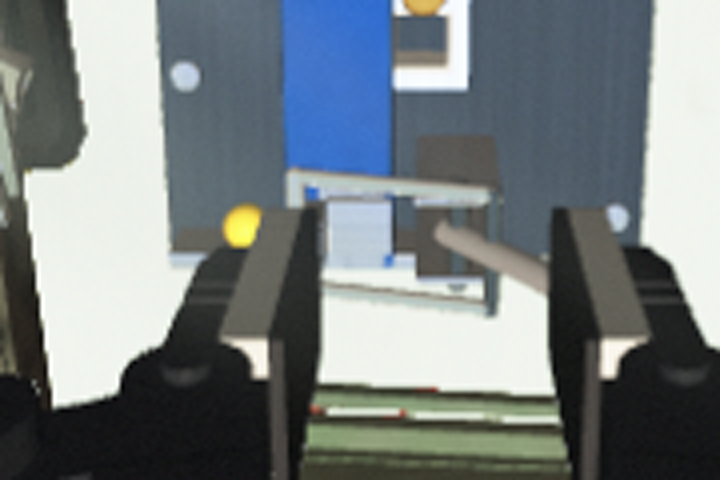

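Loop bar sits at about seat −1 mm, z 54 mm, with the lever at 0.96: hooked. Now throw the lever.

Run:
```python
from lev import *
fingers.set_gripper(0.)
b=lambda L:ball(15-np.degrees(L))
robot.move_pose(b(.96)+[0,0,.04],down(0)); robot.line_to(b(.96)+[0,0,.013],vel=.1)
f0=np.array(robot.get_ft_force())
for L in np.arange(1.0,2.07,.075):
    g=robot.line_to(b(L)+[0,0,.0085],vel=.06,guard=35); f=(np.array(robot.get_ft_force())-f0).round(1); print(round(L,2),g,f)
    if g: break
p=np.array(robot.get_tool_pos()); print(p); robot.line_to(p+[0,0,.15],vel=.2)
O=[]
for yw,P in((0,(.52,.04)),(-90,(.44,-.08)),(180,(.42,.05))):
    im,k=over(P,yw,.24)
    c=[u for u,r,a in blob(im,"r") if np.linalg.norm(u-proj([.43,.067,.06],k)[0])<110 and r>4]
    if c:O.append((c[0],k))
    if yw==-90: cv2.imwrite("pics/w13.png",cv2.resize(im[60:300,120:440],None,fx=2.2,fy=2.2,interpolation=2))
if len(O)>1: X=tri(O); d=X[[0,2]]-PV; print(X,"lever",np.radians(15)-np.arctan2(d[0],d[1]))
print(robot.get_time())
```

```text
1.0 False [-7.8 -0.4  8.7]
1.08 False [-6.5 -1.3  7.5]
1.15 False [-2.5  0.5  3.1]
1.22 False [-1.3  0.6  1.1]
1.3 False [-0.6 -0.1 -0.2]
1.37 False [-0.6 -0.6 -0.3]
1.45 False [-0.4  0.  -0.8]
1.52 False [ 0.2 -0.1 -1.1]
1.6 False [-0.2 -0.8 -0.5]
1.67 False [ 0.6  0.1 -1.6]
1.75 False [ 0.9  0.2 -1.1]
1.82 False [-0.  -0.2 -0.4]
1.9 False [ 0.2 -0.1 -0.5]
1.97 False [-0.1 -0.5 -0.8]
2.05 False [-4.5 -0.4 12.5]
[0.40973037 0.06694196 0.05062907]
[0.40891779 0.06731938 0.04201425] lever 2.0334457750778467
150.3167
```

View pics/w13.png

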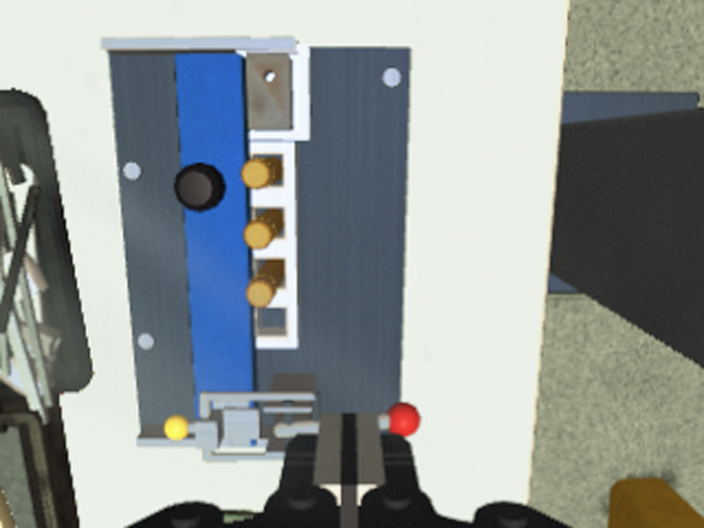

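Lever reads 2.03, the loop lies flat and its cross bar is beyond the hook. Confirm the loop position before handing in.

Run:
```python
from fit import *
O=[];L=[]
for yw,P in((0,(.57,.04)),(-90,(.50,-.08)),(180,(.44,.05))):
    im,k=over(P,yw,.24)
    c=[u for u,r,a in blob(im,"y") if np.linalg.norm(u-proj([.535,.067,.056],k)[0])<60 and r>4]
    if c:O.append((c[0],k))
    for t in("loop_bar","hook_seat","bar_knob"): print(t,[(onz([u],k,.055 if t[0]!="b" else .075)[0].round(4).tolist(),round(q,2)) for u,q in marks("wrist",t,1)])
    if yw==-90:
        u=proj([.50,.067,.06],k)[0].astype(int); cv2.imwrite("pics/w14.png",cv2.resize(im[u[1]-50:u[1]+50,u[0]-70:u[0]+70],None,fx=5,fy=5,interpolation=2))
X=tri(O); print("y",len(O),X,[(proj(X,k)[0]-u).round(1).tolist() for u,k in O],robot.get_time())
```

```text
loop_bar [([0.5213, 0.0669, 0.055], 0.59)]
hook_seat [([0.5176, 0.0696, 0.055], 0.83)]
bar_knob [([0.5114, -0.0626, 0.075], 0.78)]
loop_bar [([0.5184, 0.0678, 0.055], 0.9)]
hook_seat [([0.5211, 0.0679, 0.055], 0.45)]
bar_knob [([0.5091, -0.0646, 0.075], 0.81)]
loop_bar [([0.5218, 0.0649, 0.055], 0.88)]
hook_seat [([0.5209, 0.0629, 0.055], 0.83)]
bar_knob [([0.5047, -0.0642, 0.075], 0.59)]
y 3 [0.53395198 0.06649489 0.05483002] [[-0.0, -0.0], [-0.0, 0.0], [-0.0, -0.0]] 159.0333
```

View pics/w14.png

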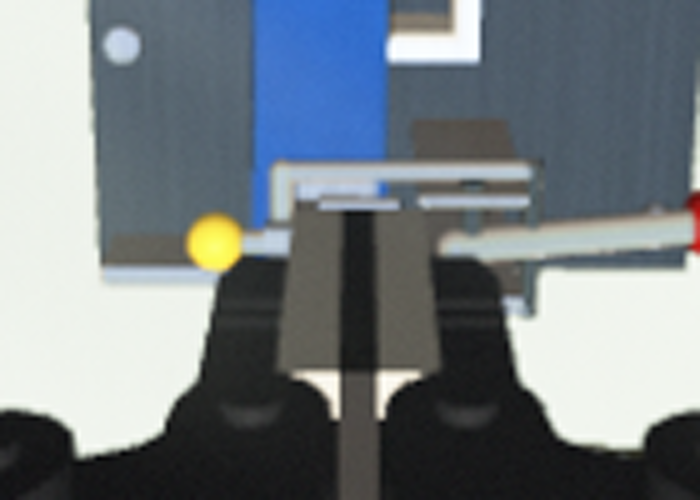

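The yellow ball is at (0.534, 0.0548), exactly where a hooked, drawn loop puts it: cross bar under the lip, moved about 4 mm to −x. The latch is shut and pulling, so I'm handing in.

```bash
python3 -c "
from plant import robot
print(robot.job_done())"
```

```text
the job is handed in; nothing more can be done
None
```

The job is handed in at about 159 s of 210 s, with no verdict returned: the three brass pins are in nests 2–4, the block is in its pocket, the bar is home, and camera measurements put the loop under the lip and the lever shut at about 2.03 rad (the yellow ball slipped once along the way and I re-hooked it).

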